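# Pack the decorating kit box

### The job

Pack the plywood kit box for the next decorating session: stand the teal and the red paint jar each in the bottom well lined with felt of its own colour (teal jar on teal felt, red jar on red felt), then set the lift-out tray fully down on the corner blocks above them. With everything packed, the magenta glitter vial must stand upright in one of the two round holes of the tray's block, and the tweezers lie flat and lengthwise in the tray's long open compartment. Keep the jars upright throughout and leave the blue paint jar and the teal glitter vial, which are still in use, where they are.

Things in the scene. Friction and masses are not known exactly. Their poses are not given: they have to be found in the camera images.
- jar_teal: Paint jar with teal paint and a blue lid, 58x53 mm across, 76 mm tall, loose. Origin: centre of its underside, z up. It stands apart on the front part of the table, not in the crowd of old jars behind. About 0.2 kg.
- jar_red: Smaller paint jar with a red lid and an orange-red label, 50x51 mm across, 67 mm tall, loose. Origin: centre of its underside, z up. It stands apart on the front part of the table, not in the crowd of old jars behind. About 0.2 kg.
- vial: Small glitter vial, magenta with a white cap, 20 mm diameter, 36 mm tall, standing upright, loose. Origin: centre of its underside, z up.
- tweezers: Steel tweezers lying flat, 12x128x8 mm (long along their own y), loose. Origin: centre of the underside.
- tray: Loose plywood tray, 122 (x) x 160 (y) mm, 18 high, walls and floor 4 mm, 0.22 kg. Origin: centre of underside. Dark handle board 10 mm thick at x=+8, top z=48 for |y|<28 (pinch there across x), else z=24. Tweezers compartment: x -57 to +3, y -76 to +76, floor z=4. Light block on the +x side, top z=24, with two vial holes, diameter 36, at x=+35, y=-48 and +48, bottom z=4 (mm).
- kit_box: Fixed open plywood box, 146 (x) x 184 (y) x 104 mm, inside 134 x 172. Origin: centre of underside. Sides facing x are cut down to 50 mm for |y|<58. Tray rests on four 20x20 corner blocks, tops at z=92, either way round, its y along the box's y. Board in the bottom, top z=26, has two 75 mm round jar wells at x=0, y=-42 and +42. Jars stand on felt at z=10, below the tray.
- felt_teal: Teal felt disc, 71 mm diameter, 2 mm thick, fixed in the bottom of one well of the box (which one varies). Origin: centre of its underside, 8 mm above the table.
- felt_red: Red felt disc, 71 mm diameter, 2 mm thick, fixed in the bottom of the other well. Origin: centre of its underside, 8 mm above the table.
- vial_teal: Bystander: teal glitter vial with a black cap standing near the table's front edge, 20 mm diameter, 36 mm tall, loose. Origin: centre of its underside.
- jar_blue: Bystander: paint jar with blue paint and a yellow lid standing near the table's front edge, 65 mm diameter, 78 mm tall, loose. Origin: centre of its underside.

How it is judged:
By the outcome, as a careful person would: the job done as asked, in the order asked, and still so for the second after the job is handed in, with the robot touching nothing.
It also fails if it takes over 120 s, if anything falls off the work surface, if the arm or the gripper's body presses on something with over 40 N, if the wrist force passes 120 N, or if a joint passes its speed limit or range.

### The arm

A 6-joint arm with a two-finger parallel gripper is mounted at the origin on a cart in front of the work surface, level with it; the furniture and walls round the work are solid. World frame = base frame: x ahead of the robot, y to its left, z up, the work surface at z = 0. Lengths are in mm, angles in rad, forces in N, time in s.
With the tool pointing down it reaches from about 400 to 925 mm from the base axis. Payload 12.5 kg.
Tool frame: the origin (TCP) lies midway between the tips of the shut fingers; the grasp point (between the pads) lies 19 mm behind it; z points along the fingers, y is the line along which they close (so a half turn about z gives the same grasp; the last joint's range is limited). The gripper opens to 95 mm and grips with 3 to 60 N. Pads are 20 mm wide; open, the fingers measure 119 mm over their backs; the gripper's body (75 mm by 180 mm) begins 59 mm behind the grasp point.
Start: joints at [1.083, 0.491, 1.559, -0, 1.092, -0.106], TCP at [232.855, 580.022, 214.661] pointing down, gripper open.
Joint ranges: [-3.1, 3.1], [-0.84, 2.19], [0.05, 2.79], [-1.13, 4.28], [0.06, 2.93], [-2.69, 2.69]. Speed limits (rad/s): [2.22, 2.22, 2.79, 3.14, 3.14, 3.14].

### API

Orientations are given as [roll, pitch, yaw] about the fixed x, y, z axes, in that order (R = Rz(yaw) Ry(pitch) Rx(roll)).
In Python, from cell import * gives the robot as it stands. The module is installed in compiled form; this text tells all that it offers.
- The arm moves only by the tool arm_command, never from a script. Its arguments are lists of equal length, an entry for each row: "delta_pos": the shift along the world's x, y, z in units of 250 mm (1.0 is 250 mm), a list of three; "delta_rot": the turn, a rotation vector about the world's x, y, z in units of 90 degrees (1.0 is 90 degrees), a list of three; "claw": the closure, from 0 (fully open) to 1 (shut). In form: {"delta_pos": [[tx, ty, tz], ...], "delta_rot": [[wx, wy, wz], ...], "claw": [claw, ...]}. A call has exactly 5 rows; each row is the pose to reach, as a shift and turn from the pose commanded when the call began; what a row does not reach only later rows make up. A row lasts 1/12 s, in which the tool goes at most 41.7 mm and 7.16 degrees, less where a joint would pass 70% of its speed; a pose out of reach is approached as far as the arm can. A call with a number of a shift or a turn outside -1 to 1 is refused whole. A call with a gripper value outside its range is refused whole. The fingers move at their own pace and stop on an object; the grip force is fixed at half the most. Time passes only in rows, so rows that repeat a pose let the fingers close, or fill a call up. It gives the time, the measured TCP pose, the force, the opening and the grip force at its end, in the units of the state.
- state(): the state, without advancing time (a new reading comes with each control period).
- read_camera(name): name is "side" or "top" or "wrist"; returns the picture (384x512x3 uint8, red, green, blue); there is no depth.
- calibration(name): a dict with "camera_matrix" (3x3 intrinsics, pixels), "k1" (the pictures are not rectified: a ray, as slopes to the right and down, at radius r is drawn at 1 + k1 r^2 times it, then the intrinsics apply), "T" (4x4, takes a point from camera to world coordinates). Camera axes: x right, y down, z forward; pixel columns grow to the right and rows downward; lengths in mm; the calibration is good to about 2 mm. A picture is of the moment at which its call begins: read the wrist's pose just before it. calibration takes no time and is no camera call; for the wrist camera it gives the pose at the moment of the call.
- job_done(): hands the job in; it is judged then, once.
The state is a dict: "t": time; "joints": joint angles; "qvel": joint speeds; "tau": joint torques, N m; "eef_pos": TCP position; "tcp_rot": TCP orientation; "ft_force": force on the tool from outside, world axes, zero at the start; "moment": the same for the moment, N m; "opening": opening from 0.0 (shut) to 1.0 (fully open); "grip_force": force on a finger pad.
Only numpy, scipy, OpenCV 4.12 (cv2) and the standard library are available. Lean on these libraries where they do the work, as an engineer would, in place of code of your own. Each camera call takes 0.05 s, during which the arm holds its last target. There are 200 camera calls.

## Working session

There is one attempt and no reset: what is moved stays moved. The work goes in short steps, Python scripts to look and compute and a tool call to move; the robot and the scene stay as the last step left them, time stands still between calls to the robot, and variables do not carry over. Pictures are saved under pics/ and viewed, at most 14 in all, crops included, and the job is handed in when it is done.

Besides the shell and the picture viewer there is one more tool, called as name(argument=value, ...), one argument or row to a line, values as JSON. arm_command: Moves the arm, as the interface text tells. Shifts and turns lie within -1 to 1; 1 stands for 250 mm of shift or 90 degrees of turn. Its arguments: {"type":"object","properties":{"delta_pos":{"type":"array"},"delta_rot":{"type":"array"},"claw":{"type":"array"}},"required":["delta_pos","delta_rot","claw"]}

```bash
mkdir -p pics; cat > h.py <<'E'
from cell import *
import numpy as np, cv2
def snap(n,f):
    im=read_camera(n); cv2.imwrite('pics/'+f,im[:,:,::-1]); return im
def px2w(n,uv,z,c=None):
    c=c or calibration(n); K=np.array(c["camera_matrix"]);T=np.array(c["T"])
    out=[]
    for (u,v),zz in zip(uv,np.broadcast_to(z,len(uv))):
        d=np.array([(u-K[0,2])/K[0,0],(v-K[1,2])/K[1,1]]);s=d.copy()
        for _ in range(20): s=d/(1+c["k1"]*(s@s))
        r=T[:3,:3]@np.array([s[0],s[1],1]);o=T[:3,3]
        out.append(o+r*(zz-o[2])/r[2])
    return np.array(out)
def w2px(n,P,c=None):
    c=c or calibration(n); K=np.array(c["camera_matrix"]);T=np.array(c["T"])
    q=(np.atleast_2d(P)-T[:3,3])@T[:3,:3]; s=q[:,:2]/q[:,2:]
    s=s*(1+c["k1"]*(s**2).sum(1))[:,None]
    return s@K[:2,:2].T+K[:2,2]
E
python3 - <<'E'
from h import *
a=snap("top","top0.png");b=snap("side","side0.png")
s=state();print(s)
for n in("top","side","wrist"):
    c=calibration(n);print(n,np.round(c["camera_matrix"],1).tolist(),c["k1"],np.round(c["T"],3).tolist())
E
```

```text
{'t': 0.1, 'joints': array([ 1.08340419e+00,  4.91475034e-01,  1.55939705e+00, -4.78455911e-06,
        1.09166690e+00, -1.05583971e-01]), 'qvel': array([-8.09009853e-05, -1.14268023e-03, -1.81510573e-03,  1.69115068e-03,
       -2.12262048e-04,  1.21742101e-03]), 'tau': array([ 1.71565836e-03, -6.13626122e+01, -2.58604610e+01,  6.93353964e-02,
        4.70776227e-02,  1.07876937e-05]), 'eef_pos': array([232.74589573, 579.81989074, 214.13229803]), 'tcp_rot': array([-3.14065114e+00, -9.55118977e-05,  2.75978666e+00]), 'ft_force': array([ 0.28021315,  1.03344234, -0.60405134]), 'moment': array([ 0.0282124 , -0.00742215,  0.00295838]), 'grip_force': 0.0, 'opening': 1.003905818664905}
top [[346.8, 0.0, 259.7], [0.0, 346.8, 181.5], [0.0, 0.0, 1.0]] -0.012808644344387537 [[-0.008, -0.99, 0.142, 384.174], [-1.0, 0.011, 0.024, 39.528], [-0.025, -0.141, -0.99, 871.087], [0.0, 0.0, 0.0, 1.0]]
side [[414.0, 0.0, 249.0], [0.0, 414.0, 187.9], [0.0, 0.0, 1.0]] 0.0012152153414336597 [[-0.999, 0.005, -0.038, 521.839], [0.033, 0.637, -0.77, 807.014], [0.02, -0.771, -0.636, 674.128], [0.0, 0.0, 0.0, 1.0]]
wrist [[337.2, 0.0, 253.0], [0.0, 337.2, 194.1], [0.0, 0.0, 1.0]] 0.017168708171244666 [[0.373, 0.89, 0.262, 158.538], [0.928, -0.358, -0.107, 609.692], [-0.001, 0.283, -0.959, 383.804], [0.0, 0.0, 0.0, 1.0]]
```

View pics/top0.png

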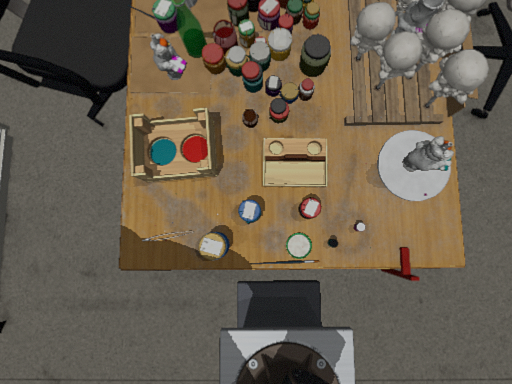

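View pics/side0.png

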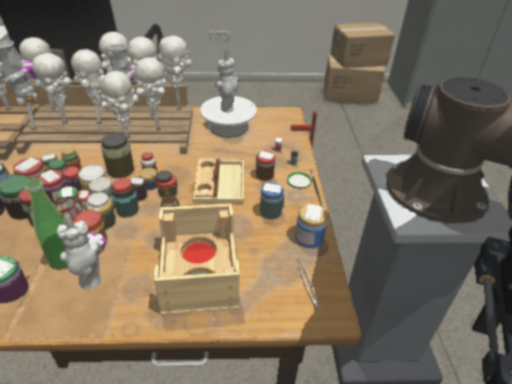

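The top view shows the box at about (171,145), with teal felt at (162,152) and red felt at (195,148). The tray is at (295,162), teal jar (250,210), red jar (310,207), magenta vial (360,226), tweezers (167,236), and the bystanders are at (213,245) and (333,242). I'll enlarge it to get accurate pixels.

```bash
python3 - <<'E'
import cv2
a=cv2.imread('pics/top0.png')
cv2.imwrite('pics/c1.png',cv2.resize(a[100:200,120:250],None,fx=6,fy=6,interpolation=cv2.INTER_CUBIC)[:600])
cv2.imwrite('pics/c2.png',cv2.resize(a[130:260,230:380],None,fx=4.6,fy=4.6,interpolation=cv2.INTER_CUBIC))
E
```

```text
(no output)
```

View pics/c1.png

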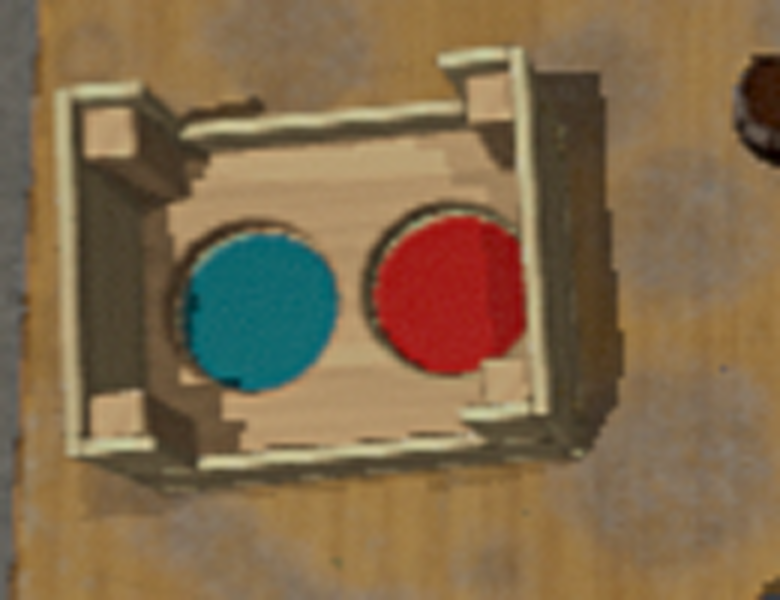

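View pics/c2.png

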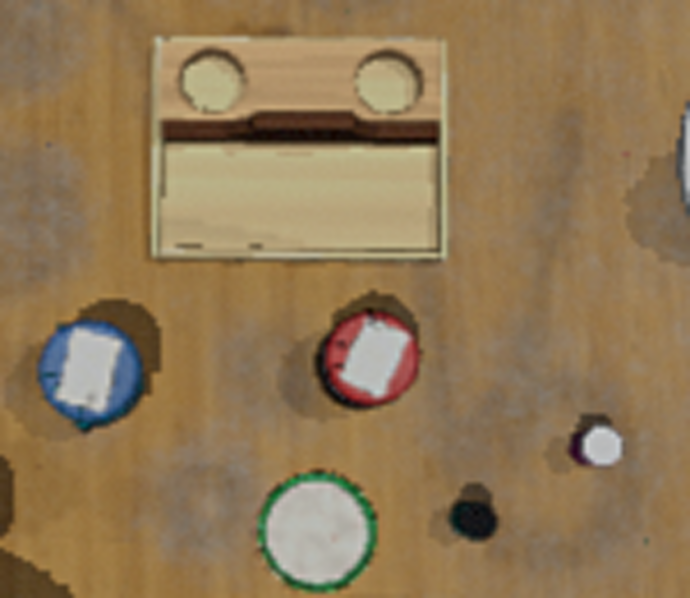

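```bash
python3 - <<'E'
from h import *
c=calibration("top")
f=lambda p,s,o:(np.array(p,float)+.5)/s-.5+np.array(o)
def show(n,p,s,o,z): 
    w=px2w("top",f(p,s,o),z,c); print(n,np.round(w[:,:2],1).tolist()); return w
def rect(w):
    print('  c',w.mean(0).round(1),'sides',[round(float(np.linalg.norm(w[i]-w[i-1])),1) for i in range(4)],'ydir ang',np.degrees(np.arctan2(*( (w[0]-w[1]+w[3]-w[2])[[0,1]]*[-1,1]))).round(2))
rect(show('box',[(57,90),(522,47),(550,412),(70,455)],6,(120,100),104))
show('felt',[(262,312),(453,295)],6,(120,100),10)
rect(show('tray',[(152,37),(447,38),(446,260),(151,259)],4.6,(230,130),18))
show('holes',[(212,81),(388,82)],4.6,(230,130),24)
show('jars t,r,vial,vteal',[(92,373),(371,357),(602,446),(475,518)],4.6,(230,130),[76,67,36,36])
show('twz',[(143,240),(192,232),(213,245)],1,(0,0),[4,4,78])
a=cv2.imread('pics/top0.png')
cv2.imwrite('pics/c3.png',cv2.resize(a[215:265,125:245],None,fx=6,fy=6,interpolation=cv2.INTER_CUBIC))
E
```

```text
box [[654.7, 360.6], [668.7, 179.5], [525.3, 166.9], [511.1, 348.8]]
  c [590. 264. 104.] sides [144.0, 181.6, 143.9, 182.5] ydir ang 4.45
felt [[587.6, 306.5], [593.8, 224.6]]
tray [[618.3, 51.5], [615.4, -110.2], [492.8, -105.3], [495.1, 53.1]]
  c [555.4 -27.7  18. ] sides [123.2, 161.7, 122.7, 158.5] ydir ang -0.93
holes [[591.5, 19.0], [589.7, -76.4]]
jars t,r,vial,vteal [[430.6, 82.1], [437.8, -57.7], [392.8, -179.2], [356.7, -112.5]]
twz [[364.2, 352.2], [383.2, 229.7], [353.8, 165.2]]
```

View pics/c3.png

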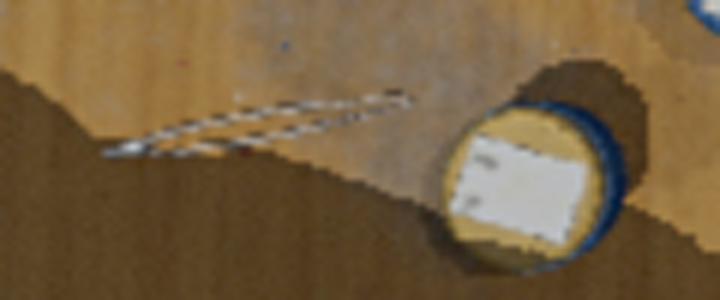

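The views agree: the box centre is (590,264) with yaw 4.4° and teal felt at its +y end, and the tray centre is (555,-28) with yaw -0.9°. The tweezers' ends lie at (364,352) and (383,230), which gives 124 mm against the stated 128. The sizes match the given ones, so I'm going to the teal jar.

arm_command(
  delta_pos=[
    [0.053, -0.133, 0],
    [0.106, -0.266, 0],
    [0.158, -0.398, 0],
    [0.211, -0.531, 0],
    [0.264, -0.664, 0],
  ],
  delta_rot=[
    [0, 0, 0],
    [0, 0, 0],
    [0, 0, 0],
    [0, 0, 0],
    [0, 0, 0],
  ],
  claw=[0, 0, 0, 0, 0],
)

```text
t: 0.52
eef_pos: [298.9, 412.4, 214.4]
tcp_rot: [-3.141, -0.0, 2.76]
ft_force: [0.9, 0.2, -0.2]
opening: 0.997
grip_force: 0.0
```

arm_command(
  delta_pos=[
    [0.053, -0.133, 0],
    [0.106, -0.266, 0],
    [0.158, -0.398, 0],
    [0.211, -0.531, 0],
    [0.264, -0.664, 0],
  ],
  delta_rot=[
    [0, 0, 0],
    [0, 0, 0],
    [0, 0, 0],
    [0, 0, 0],
    [0, 0, 0],
  ],
  claw=[0, 0, 0, 0, 0],
)

```text
t: 0.93
eef_pos: [365.0, 246.4, 214.6]
tcp_rot: [-3.142, -0.0, 2.76]
ft_force: [1.6, 0.5, 0.4]
opening: 0.997
grip_force: 0.0
```

arm_command(
  delta_pos=[
    [0.053, -0.133, 0],
    [0.106, -0.266, -0.09],
    [0.158, -0.398, -0.18],
    [0.211, -0.531, -0.28],
    [0.264, -0.664, -0.376],
  ],
  delta_rot=[
    [0, 0, 0],
    [0, 0, 0],
    [0, 0, 0],
    [0, 0, 0],
    [0, 0, 0],
  ],
  claw=[0, 0, 0, 0, 0],
)

```text
t: 1.35
eef_pos: [429.7, 83.7, 122.3]
tcp_rot: [3.141, 0.001, 2.76]
ft_force: [1.2, 0.4, 0.1]
opening: 0.995
grip_force: 0.0
```

arm_command(
  delta_pos=[
    [0, 0, 0],
    [0, 0, 0],
    [0, 0, 0],
    [0, 0, 0],
    [0, 0, 0],
  ],
  delta_rot=[
    [0, 0, 0],
    [0, 0, 0],
    [0, 0, 0],
    [0, 0, 0],
    [0, 0, 0],
  ],
  claw=[0, 0, 0, 0, 0],
)

```text
t: 1.77
eef_pos: [429.5, 86.4, 123.8]
tcp_rot: [3.141, 0.001, 2.762]
ft_force: [-0.2, -0.8, -1.0]
opening: 0.996
grip_force: 0.0
```

```bash
python3 - <<'E'
from h import *
c=calibration("wrist");snap("wrist","w1.png");s=state();print(s['eef_pos'],s['tcp_rot'],s['t'],s['joints'])
print(w2px("wrist",[[430.6,82.1,76]],c))
np.save('c1.npy',c)
E
```

```text
[429.48286494  86.36940599 123.79733311] [3.14090293e+00 1.27194857e-03 2.76167392e+00] 1.8167 [ 4.73888901e-02  3.67523708e-01  2.10287436e+00  1.62020387e-04
  6.69751179e-01 -1.14361609e+00]
[[248.10071034 219.77424549]]
```

View pics/w1.png

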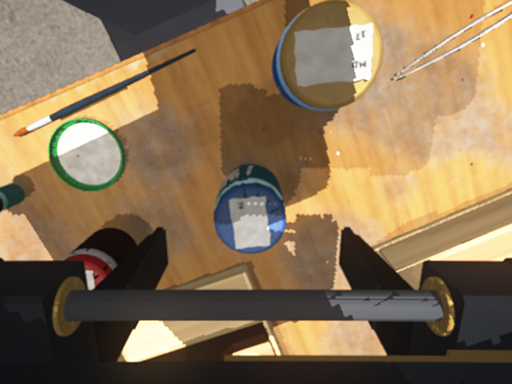

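The wrist view shows the teal jar's lid at (250,216), against a predicted (248,220), so the measurement is good. Descending to grip.

arm_command(
  delta_pos=[
    [0.004, -0.017, -0.05],
    [0.004, -0.017, -0.15],
    [0.004, -0.017, -0.25],
    [0.004, -0.017, -0.33],
    [0.004, -0.017, -0.367],
  ],
  delta_rot=[
    [0, 0, 0],
    [0, 0, 0],
    [0, 0, 0],
    [0, 0, 0],
    [0, 0, 0],
  ],
  claw=[0, 0, 0, 0, 0],
)

```text
t: 2.23
eef_pos: [429.9, 81.8, 29.9]
tcp_rot: [-3.141, -0.001, 2.761]
ft_force: [0.4, -0.0, -0.6]
opening: 0.999
grip_force: 0.0
```

arm_command(
  delta_pos=[
    [0, 0, 0],
    [0, 0, 0],
    [0, 0, 0],
    [0, 0, 0],
    [0, 0, 0],
  ],
  delta_rot=[
    [0, 0, 0],
    [0, 0, 0],
    [0, 0, 0],
    [0, 0, 0],
    [0, 0, 0],
  ],
  claw=[0.2, 0.4, 0.7, 1, 1],
)

```text
t: 2.65
eef_pos: [430.9, 81.3, 32.2]
tcp_rot: [3.141, 0.002, 2.76]
ft_force: [-0.2, 0.2, -0.1]
opening: 0.705
grip_force: 0.0
```

arm_command(
  delta_pos=[
    [0, 0, 0],
    [0, 0, 0],
    [0, 0, 0],
    [0, 0, 0],
    [0, 0, 0],
  ],
  delta_rot=[
    [0, 0, 0],
    [0, 0, 0],
    [0, 0, 0],
    [0, 0, 0],
    [0, 0, 0],
  ],
  claw=[1, 1, 1, 1, 1],
)

```text
t: 3.07
eef_pos: [430.8, 81.3, 31.7]
tcp_rot: [3.141, 0.001, 2.76]
ft_force: [-0.6, 3.0, 6.6]
opening: 0.554
grip_force: 30.0
```

arm_command(
  delta_pos=[
    [0, 0, 0.06],
    [0, 0, 0.16],
    [0, 0, 0.28],
    [0, 0, 0.4],
    [0, 0, 0.512],
  ],
  delta_rot=[
    [0, 0, 0],
    [0, 0, 0],
    [0, 0, 0],
    [0, 0, 0],
    [0, 0, 0],
  ],
  claw=[1, 1, 1, 1, 1],
)

```text
t: 3.48
eef_pos: [430.0, 81.0, 160.7]
tcp_rot: [-3.141, -0.001, 2.76]
ft_force: [0.7, -0.3, -2.7]
opening: 0.55
grip_force: 30.0
```

arm_command(
  delta_pos=[
    [0.05, 0.07, 0],
    [0.11, 0.16, 0],
    [0.175, 0.255, 0],
    [0.24, 0.35, 0],
    [0.312, 0.449, 0],
  ],
  delta_rot=[
    [0, 0, -0.06],
    [0, 0, -0.13],
    [0, 0, -0.2],
    [0, 0, -0.27],
    [0, 0, -0.34],
  ],
  claw=[1, 1, 1, 1, 1],
)

```text
t: 3.9
eef_pos: [508.5, 194.3, 159.1]
tcp_rot: [-3.141, -0.0, 2.22]
ft_force: [0.9, 0.4, -2.5]
opening: 0.548
grip_force: 30.0
```

arm_command(
  delta_pos=[
    [0.07, 0.1, 0],
    [0.14, 0.2, 0],
    [0.21, 0.3, 0],
    [0.27, 0.4, 0],
    [0.312, 0.449, 0],
  ],
  delta_rot=[
    [0, 0, -0.075],
    [0, 0, -0.15],
    [0, 0, -0.22],
    [0, 0, -0.29],
    [0, 0, -0.35],
  ],
  claw=[1, 1, 1, 1, 1],
)

```text
t: 4.32
eef_pos: [587.1, 308.0, 158.5]
tcp_rot: [-3.141, -0.0, 1.671]
ft_force: [-0.9, 1.0, -2.1]
opening: 0.546
grip_force: 30.0
```

arm_command(
  delta_pos=[
    [0, 0, 0],
    [0, 0, 0],
    [0, 0, 0],
    [0, 0, 0],
    [0, 0, 0],
  ],
  delta_rot=[
    [0, 0, 0],
    [0, 0, 0],
    [0, 0, 0],
    [0, 0, 0],
    [0, 0, 0],
  ],
  claw=[1, 1, 1, 1, 1],
)

```text
t: 4.73
eef_pos: [586.2, 304.9, 159.6]
tcp_rot: [-3.141, 0.0, 1.676]
ft_force: [0.0, -0.1, -2.5]
opening: 0.545
grip_force: 30.0
```

arm_command(
  delta_pos=[
    [0.003, 0.004, -0.05],
    [0.003, 0.004, -0.14],
    [0.003, 0.004, -0.24],
    [0.003, 0.004, -0.32],
    [0.003, 0.004, -0.38],
  ],
  delta_rot=[
    [0, 0, 0],
    [0, 0, 0],
    [0, 0, 0],
    [0, 0, 0],
    [0, 0, 0],
  ],
  claw=[1, 1, 1, 1, 1],
)

```text
t: 5.15
eef_pos: [586.4, 306.0, 61.7]
tcp_rot: [-3.14, 0.001, 1.676]
ft_force: [-0.2, -0.1, -3.5]
opening: 0.552
grip_force: 30.0
```

arm_command(
  delta_pos=[
    [0, 0, -0.03],
    [0, 0, -0.055],
    [0, 0, -0.075],
    [0, 0, -0.088],
    [0, 0, -0.088],
  ],
  delta_rot=[
    [0, 0, 0],
    [0, 0, 0],
    [0, 0, 0],
    [0, 0, 0],
    [0, 0, 0],
  ],
  claw=[1, 1, 1, 1, 1],
)

```text
t: 5.57
eef_pos: [587.4, 306.6, 42.3]
tcp_rot: [3.141, -0.0, 1.676]
ft_force: [0.1, -0.7, -2.7]
opening: 0.546
grip_force: 30.0
```

arm_command(
  delta_pos=[
    [0, 0, 0],
    [0, 0, 0],
    [0, 0, 0],
    [0, 0, 0],
    [0, 0, 0],
  ],
  delta_rot=[
    [0, 0, 0],
    [0, 0, 0],
    [0, 0, 0],
    [0, 0, 0],
    [0, 0, 0],
  ],
  claw=[1, 1, 1, 1, 1],
)

```text
t: 5.98
eef_pos: [587.3, 306.7, 42.6]
tcp_rot: [3.141, -0.0, 1.676]
ft_force: [0.2, -0.7, -1.9]
opening: 0.548
grip_force: 30.0
```

arm_command(
  delta_pos=[
    [0, 0, -0.002],
    [0, 0, -0.002],
    [0, 0, -0.002],
    [0, 0, -0.002],
    [0, 0, -0.002],
  ],
  delta_rot=[
    [0, 0, 0],
    [0, 0, 0],
    [0, 0, 0],
    [0, 0, 0],
    [0, 0, 0],
  ],
  claw=[0.3, 0.2, 0.15, 0.15, 0.15],
)

```text
t: 6.4
eef_pos: [587.4, 306.7, 42.0]
tcp_rot: [3.141, -0.0, 1.676]
ft_force: [-0.0, -0.4, -0.4]
opening: 0.826
grip_force: 0.0
```

arm_command(
  delta_pos=[
    [0, 0, 0.05],
    [0, 0, 0.15],
    [0, 0, 0.25],
    [0, 0, 0.37],
    [0, 0, 0.48],
  ],
  delta_rot=[
    [0, 0, 0],
    [0, 0, 0],
    [0, 0, 0],
    [0, 0, 0],
    [0, 0, 0],
  ],
  claw=[0.15, 0.15, 0.15, 0.15, 0.15],
)

```text
t: 6.82
eef_pos: [587.2, 306.6, 164.4]
tcp_rot: [3.141, -0.0, 1.676]
ft_force: [0.8, -0.6, -0.8]
opening: 0.851
grip_force: 0.0
```

arm_command(
  delta_pos=[
    [-0.03, -0.07, 0],
    [-0.07, -0.16, 0],
    [-0.11, -0.26, 0],
    [-0.155, -0.37, 0],
    [-0.199, -0.486, 0],
  ],
  delta_rot=[
    [0, 0, 0.04],
    [0, 0, 0.08],
    [0, 0, 0.12],
    [0, 0, 0.16],
    [0, 0, 0.2],
  ],
  claw=[0, 0, 0, 0, 0],
)

```text
t: 7.23
eef_pos: [536.9, 184.4, 162.9]
tcp_rot: [3.14, 0.0, 1.994]
ft_force: [0.2, 0.2, 0.2]
opening: 0.995
grip_force: 0.0
```

arm_command(
  delta_pos=[
    [-0.04, -0.1, 0],
    [-0.08, -0.2, 0],
    [-0.12, -0.3, 0],
    [-0.16, -0.4, 0],
    [-0.199, -0.486, 0],
  ],
  delta_rot=[
    [0, 0, 0.04],
    [0, 0, 0.08],
    [0, 0, 0.12],
    [0, 0, 0.16],
    [0, 0, 0.2],
  ],
  claw=[0, 0, 0, 0, 0],
)

```text
t: 7.65
eef_pos: [487.2, 62.3, 162.8]
tcp_rot: [3.141, 0.001, 2.307]
ft_force: [0.8, -0.5, -0.3]
opening: 0.998
grip_force: 0.0
```

arm_command(
  delta_pos=[
    [-0.05, -0.12, -0.02],
    [-0.1, -0.24, -0.06],
    [-0.14, -0.34, -0.1],
    [-0.18, -0.44, -0.14],
    [-0.199, -0.486, -0.16],
  ],
  delta_rot=[
    [0, 0, 0.04],
    [0, 0, 0.08],
    [0, 0, 0.12],
    [0, 0, 0.16],
    [0, 0, 0.2],
  ],
  claw=[0, 0, 0, 0, 0],
)

```text
t: 8.07
eef_pos: [436.9, -59.8, 121.9]
tcp_rot: [-3.142, 0.0, 2.62]
ft_force: [-0.0, 0.7, -0.6]
opening: 0.999
grip_force: 0.0
```

arm_command(
  delta_pos=[
    [0, 0, 0],
    [0, 0, 0],
    [0, 0, 0],
    [0, 0, 0],
    [0, 0, 0],
  ],
  delta_rot=[
    [0, 0, 0],
    [0, 0, 0],
    [0, 0, 0],
    [0, 0, 0],
    [0, 0, 0],
  ],
  claw=[0, 0, 0, 0, 0],
)

```text
t: 8.48
eef_pos: [438.4, -57.2, 122.3]
tcp_rot: [3.141, 0.001, 2.619]
ft_force: [-0.3, -0.0, -0.3]
opening: 0.999
grip_force: 0.0
```

```bash
python3 - <<'E'
from h import *
c=calibration("wrist");snap("wrist","w2.png");s=state();print(s['eef_pos'],s['tcp_rot'],s['t'],s['joints'])
print(w2px("wrist",[[437.8,-57.7,67]],c), w2px("top",[[437.8,-57.7,67]]))
im=snap("top","top1.png")
a=im[:,:,::-1]
cv2.imwrite('pics/m1.png',np.hstack([cv2.resize(a[110:190,120:220],(400,320)),cv2.imread('pics/w2.png')[:320,:400]]))
E
```

```text
[438.33504351 -57.20751121 122.15619627] [3.14136358e+00 5.40442306e-04 2.61903839e+00] 8.5333 [-2.79469916e-01  3.75272538e-01  2.09508364e+00  1.48436135e-04
  6.70656787e-01 -1.32782830e+00]
[[252.15850858 212.083205  ]] [[310.24088373 207.23298223]]
```

View pics/m1.png

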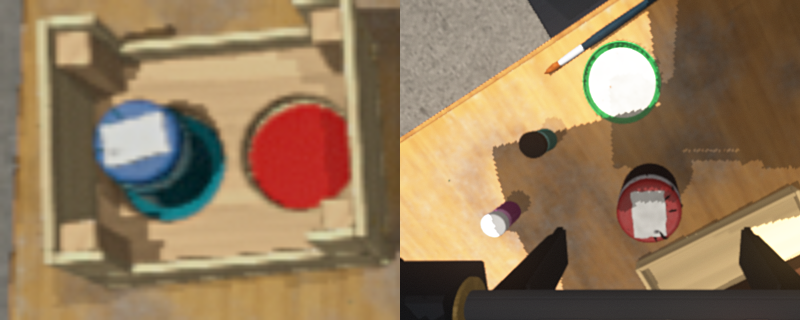

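The teal jar stands upright on its felt. The red lid is at (248,210) in the wrist view, against a predicted (252,212). Gripping it.

arm_command(
  delta_pos=[
    [-0.002, -0.002, -0.05],
    [-0.002, -0.002, -0.15],
    [-0.002, -0.002, -0.25],
    [-0.002, -0.002, -0.33],
    [-0.002, -0.002, -0.369],
  ],
  delta_rot=[
    [0, 0, 0],
    [0, 0, 0],
    [0, 0, 0],
    [0, 0, 0],
    [0, 0, 0],
  ],
  claw=[0, 0, 0, 0, 0],
)

```text
t: 9.0
eef_pos: [437.0, -57.9, 27.7]
tcp_rot: [-3.141, -0.002, 2.619]
ft_force: [-0.2, 0.0, -0.4]
opening: 1.003
grip_force: 0.0
```

arm_command(
  delta_pos=[
    [0, 0, 0],
    [0, 0, 0],
    [0, 0, 0],
    [0, 0, 0],
    [0, 0, 0],
  ],
  delta_rot=[
    [0, 0, 0],
    [0, 0, 0],
    [0, 0, 0],
    [0, 0, 0],
    [0, 0, 0],
  ],
  claw=[0.2, 0.4, 0.7, 1, 1],
)

```text
t: 9.42
eef_pos: [437.9, -58.4, 30.4]
tcp_rot: [3.141, 0.001, 2.618]
ft_force: [1.2, 0.4, 0.4]
opening: 0.706
grip_force: 0.0
```

arm_command(
  delta_pos=[
    [0, 0, 0],
    [0, 0, 0],
    [0, 0, 0],
    [0, 0, 0],
    [0, 0, 0],
  ],
  delta_rot=[
    [0, 0, 0],
    [0, 0, 0],
    [0, 0, 0],
    [0, 0, 0],
    [0, 0, 0],
  ],
  claw=[1, 1, 1, 1, 1],
)

```text
t: 9.83
eef_pos: [437.6, -58.4, 29.8]
tcp_rot: [3.141, 0.0, 2.618]
ft_force: [-0.0, -2.0, 6.1]
opening: 0.504
grip_force: 30.0
```

arm_command(
  delta_pos=[
    [0, 0, 0.06],
    [0, 0, 0.16],
    [0, 0, 0.28],
    [0, 0, 0.4],
    [0, 0, 0.52],
  ],
  delta_rot=[
    [0, 0, 0],
    [0, 0, 0],
    [0, 0, 0],
    [0, 0, 0],
    [0, 0, 0],
  ],
  claw=[1, 1, 1, 1, 1],
)

```text
t: 10.25
eef_pos: [437.0, -58.2, 160.8]
tcp_rot: [-3.142, -0.001, 2.618]
ft_force: [1.1, -0.5, -2.7]
opening: 0.502
grip_force: 30.0
```

arm_command(
  delta_pos=[
    [0.04, 0.08, 0],
    [0.1, 0.18, 0],
    [0.17, 0.31, 0],
    [0.24, 0.435, 0],
    [0.313, 0.563, 0],
  ],
  delta_rot=[
    [0, 0, -0.06],
    [0, 0, -0.12],
    [0, 0, -0.18],
    [0, 0, -0.245],
    [0, 0, -0.309],
  ],
  claw=[1, 1, 1, 1, 1],
)

```text
t: 10.67
eef_pos: [516.0, 83.9, 159.5]
tcp_rot: [-3.141, -0.0, 2.128]
ft_force: [0.7, -1.1, -1.7]
opening: 0.507
grip_force: 30.0
```

arm_command(
  delta_pos=[
    [0.07, 0.13, 0],
    [0.145, 0.26, 0],
    [0.21, 0.38, 0],
    [0.27, 0.49, 0],
    [0.313, 0.563, 0],
  ],
  delta_rot=[
    [0, 0, -0.06],
    [0, 0, -0.12],
    [0, 0, -0.18],
    [0, 0, -0.245],
    [0, 0, -0.309],
  ],
  claw=[1, 1, 1, 1, 1],
)

```text
t: 11.08
eef_pos: [594.5, 225.8, 158.9]
tcp_rot: [-3.141, -0.0, 1.644]
ft_force: [0.9, 0.1, -2.8]
opening: 0.503
grip_force: 30.0
```

arm_command(
  delta_pos=[
    [0, 0, 0],
    [0, 0, 0],
    [0, 0, 0],
    [0, 0, 0],
    [0, 0, 0],
  ],
  delta_rot=[
    [0, 0, 0],
    [0, 0, 0],
    [0, 0, 0],
    [0, 0, 0],
    [0, 0, 0],
  ],
  claw=[1, 1, 1, 1, 1],
)

```text
t: 11.5
eef_pos: [593.8, 222.3, 159.7]
tcp_rot: [-3.141, 0.0, 1.647]
ft_force: [-0.4, 0.3, -2.3]
opening: 0.502
grip_force: 30.0
```

arm_command(
  delta_pos=[
    [0, 0.002, -0.05],
    [0, 0.002, -0.14],
    [0, 0.002, -0.24],
    [0, 0.002, -0.32],
    [0, 0.002, -0.38],
  ],
  delta_rot=[
    [0, 0, 0],
    [0, 0, 0],
    [0, 0, 0],
    [0, 0, 0],
    [0, 0, 0],
  ],
  claw=[1, 1, 1, 1, 1],
)

```text
t: 11.92
eef_pos: [593.4, 222.8, 63.1]
tcp_rot: [-3.14, 0.0, 1.647]
ft_force: [-0.4, 0.4, -2.2]
opening: 0.504
grip_force: 30.0
```

arm_command(
  delta_pos=[
    [0, 0, -0.03],
    [0, 0, -0.06],
    [0, 0, -0.085],
    [0, 0, -0.097],
    [0, 0, -0.097],
  ],
  delta_rot=[
    [0, 0, 0],
    [0, 0, 0],
    [0, 0, 0],
    [0, 0, 0],
    [0, 0, 0],
  ],
  claw=[1, 1, 1, 1, 1],
)

```text
t: 12.33
eef_pos: [594.1, 223.5, 40.4]
tcp_rot: [3.141, -0.0, 1.648]
ft_force: [0.4, -0.8, -0.7]
opening: 0.507
grip_force: 30.0
```

arm_command(
  delta_pos=[
    [0, 0, 0],
    [0, 0, 0],
    [0, 0, 0],
    [0, 0, 0],
    [0, 0, 0],
  ],
  delta_rot=[
    [0, 0, 0],
    [0, 0, 0],
    [0, 0, 0],
    [0, 0, 0],
    [0, 0, 0],
  ],
  claw=[1, 1, 0.5, 0.2, 0.15],
)

```text
t: 12.75
eef_pos: [594.2, 223.7, 40.8]
tcp_rot: [3.141, -0.0, 1.648]
ft_force: [0.2, -0.1, -0.1]
opening: 0.593
grip_force: 0.0
```

arm_command(
  delta_pos=[
    [0, 0, 0],
    [0, 0, 0],
    [0, 0, 0],
    [0, 0, 0],
    [0, 0, 0],
  ],
  delta_rot=[
    [0, 0, 0],
    [0, 0, 0],
    [0, 0, 0],
    [0, 0, 0],
    [0, 0, 0],
  ],
  claw=[0.15, 0.15, 0.15, 0.15, 0.15],
)

```text
t: 13.17
eef_pos: [594.0, 223.7, 40.4]
tcp_rot: [3.141, 0.0, 1.648]
ft_force: [0.4, -0.1, 0.1]
opening: 0.845
grip_force: 0.0
```

arm_command(
  delta_pos=[
    [0, 0, 0.05],
    [0, 0, 0.15],
    [0, 0, 0.25],
    [0, 0, 0.37],
    [0, 0, 0.49],
  ],
  delta_rot=[
    [0, 0, 0],
    [0, 0, 0],
    [0, 0, 0],
    [0, 0, 0],
    [0, 0, 0],
  ],
  claw=[0.15, 0.15, 0.15, 0.15, 0.15],
)

```text
t: 13.58
eef_pos: [593.7, 223.6, 165.0]
tcp_rot: [-3.142, 0.0, 1.648]
ft_force: [-0.0, 0.6, -0.4]
opening: 0.851
grip_force: 0.0
```

arm_command(
  delta_pos=[
    [-0.01, -0.07, 0],
    [-0.02, -0.16, 0],
    [-0.03, -0.26, 0],
    [-0.045, -0.38, 0],
    [-0.061, -0.5, 0],
  ],
  delta_rot=[
    [0, 0, 0],
    [0, 0, 0],
    [0, 0, 0],
    [0, 0, -0.01],
    [0, 0, -0.03],
  ],
  claw=[0, 0, 0, 0, 0],
)

```text
t: 14.0
eef_pos: [578.5, 97.7, 163.9]
tcp_rot: [3.141, 0.0, 1.601]
ft_force: [0.5, 0.0, -0.5]
opening: 0.998
grip_force: 0.0
```

arm_command(
  delta_pos=[
    [-0.015, -0.12, 0],
    [-0.03, -0.24, 0],
    [-0.042, -0.34, 0],
    [-0.055, -0.44, 0],
    [-0.061, -0.5, 0],
  ],
  delta_rot=[
    [0, 0, 0],
    [0, 0, -0.01],
    [0, 0, -0.02],
    [0, 0, -0.029],
    [0, 0, -0.029],
  ],
  claw=[0, 0, 0, 0, 0],
)

```text
t: 14.42
eef_pos: [563.2, -28.5, 163.9]
tcp_rot: [3.141, 0.0, 1.553]
ft_force: [-0.0, 0.1, 0.1]
opening: 1.002
grip_force: 0.0
```

arm_command(
  delta_pos=[
    [0, 0, 0],
    [0, 0, 0],
    [0, 0, 0],
    [0, 0, 0],
    [0, 0, 0],
  ],
  delta_rot=[
    [0, 0, 0],
    [0, 0, 0],
    [0, 0, 0],
    [0, 0, 0],
    [0, 0, 0],
  ],
  claw=[0, 0, 0, 0, 0],
)

```text
t: 14.83
eef_pos: [563.6, -25.4, 163.0]
tcp_rot: [3.141, -0.0, 1.556]
ft_force: [-0.5, 0.1, 0.2]
opening: 1.002
grip_force: 0.0
```

```bash
python3 - <<'E'
from h import *
c=calibration("wrist");w=snap("wrist","w3.png");s=state();print(s['eef_pos'],s['tcp_rot'],s['t'],s['joints'])
t=np.radians(-.93);R=np.array([[np.cos(t),-np.sin(t)],[np.sin(t),np.cos(t)]])
for p in [(-61,80,18),(-61,-80,18),(61,80,18),(61,-80,18),(3,-28,48),(3,28,48)]:
    q=R@p[:2]+[555.4,-27.7]; print(p,w2px("wrist",[[*q,p[2]]],c).round(1))
im=snap("top","top2.png")[:,:,::-1]
cv2.imwrite('pics/m2.png',np.hstack([cv2.resize(im[110:190,120:200],(384,384)),w[:,:416,::-1]]))
E
```

```text
[563.57149043 -25.50588517 162.91304107] [ 3.14151108e+00 -1.87302564e-05  1.55620995e+00] 14.8833 [-1.62322087e-01  4.64008257e-01  1.76892418e+00  3.87164714e-05
  9.08582291e-01 -1.47759514e-01]
(-61, 80, 18) [[175.9  96.9]]
(-61, -80, 18) [[185.9 258.6]]
(61, 80, 18) [[312.2  97.1]]
(61, -80, 18) [[304.3 258.7]]
(3, -28, 48) [[247.3 222. ]]
(3, 28, 48) [[247.1 160.8]]
```

View pics/m2.png

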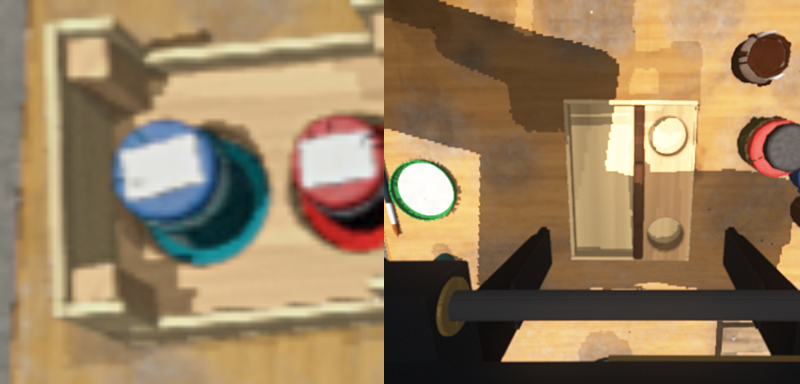

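Both jars stand in their wells. The tray corners in the wrist view, about (180,101), (186,258), (314,101) and (305,260), match the prediction to within 2–4 mm. Pinching the handle.

arm_command(
  delta_pos=[
    [0, -0.012, -0.05],
    [0, -0.012, -0.14],
    [0, -0.012, -0.24],
    [0, -0.012, -0.34],
    [0, -0.012, -0.42],
  ],
  delta_rot=[
    [0, 0, 0],
    [0, 0, 0],
    [0, 0, 0],
    [0, 0, 0],
    [0, 0, 0],
  ],
  claw=[0.5, 0.5, 0.5, 0.5, 0.5],
)

```text
t: 15.35
eef_pos: [563.2, -28.9, 56.3]
tcp_rot: [-3.141, -0.0, 1.556]
ft_force: [-0.9, 0.6, -0.4]
opening: 0.702
grip_force: 0.0
```

arm_command(
  delta_pos=[
    [0, 0, -0.04],
    [0, 0, -0.08],
    [0, 0, -0.11],
    [0, 0, -0.122],
    [0, 0, -0.122],
  ],
  delta_rot=[
    [0, 0, 0],
    [0, 0, 0],
    [0, 0, 0],
    [0, 0, 0],
    [0, 0, 0],
  ],
  claw=[0.5, 0.5, 0.5, 0.5, 0.5],
)

```text
t: 15.77
eef_pos: [563.6, -29.3, 27.3]
tcp_rot: [-3.142, -0.0, 1.555]
ft_force: [0.7, 0.2, 0.3]
opening: 0.502
grip_force: 0.0
```

arm_command(
  delta_pos=[
    [0, 0, 0],
    [0, 0, 0],
    [0, 0, 0],
    [0, 0, 0],
    [0, 0, 0],
  ],
  delta_rot=[
    [0, 0, 0],
    [0, 0, 0],
    [0, 0, 0],
    [0, 0, 0],
    [0, 0, 0],
  ],
  claw=[0.7, 0.8, 0.9, 1, 1],
)

```text
t: 16.18
eef_pos: [563.6, -29.4, 27.7]
tcp_rot: [3.141, 0.0, 1.555]
ft_force: [0.1, -0.2, -0.5]
opening: 0.206
grip_force: 0.0
```

arm_command(
  delta_pos=[
    [0, 0, 0],
    [0, 0, 0],
    [0, 0, 0],
    [0, 0, 0],
    [0, 0, 0],
  ],
  delta_rot=[
    [0, 0, 0],
    [0, 0, 0],
    [0, 0, 0],
    [0, 0, 0],
    [0, 0, 0],
  ],
  claw=[1, 1, 1, 1, 1],
)

```text
t: 16.6
eef_pos: [563.7, -29.4, 27.5]
tcp_rot: [3.141, 0.0, 1.555]
ft_force: [0.9, 0.4, 4.2]
opening: 0.101
grip_force: 30.0
```

arm_command(
  delta_pos=[
    [0, 0, 0],
    [0, 0, 0],
    [0, 0, 0],
    [0, 0, 0],
    [0, 0, 0],
  ],
  delta_rot=[
    [0, 0, 0],
    [0, 0, 0],
    [0, 0, 0],
    [0, 0, 0],
    [0, 0, 0],
  ],
  claw=[1, 1, 1, 1, 1],
)

```text
t: 17.02
eef_pos: [563.7, -29.4, 27.5]
tcp_rot: [3.141, 0.0, 1.555]
ft_force: [0.2, -0.4, 4.4]
opening: 0.105
grip_force: 30.0
```

arm_command(
  delta_pos=[
    [0, 0, 0.04],
    [0, 0, 0.13],
    [0, 0, 0.26],
    [0, 0, 0.39],
    [0, 0, 0.52],
  ],
  delta_rot=[
    [0, 0, 0],
    [0, 0, 0],
    [0, 0, 0],
    [0, 0, 0],
    [0, 0, 0],
  ],
  claw=[1, 1, 1, 1, 1],
)

```text
t: 17.43
eef_pos: [562.7, -29.2, 158.8]
tcp_rot: [-3.14, -0.0, 1.555]
ft_force: [0.3, -0.9, -2.6]
opening: 0.103
grip_force: 30.0
```

arm_command(
  delta_pos=[
    [0.005, 0.04, 0.05],
    [0.012, 0.1, 0.06],
    [0.02, 0.18, 0.06],
    [0.03, 0.27, 0.06],
    [0.042, 0.36, 0.06],
  ],
  delta_rot=[
    [0, 0, 0.01],
    [0, 0, 0.02],
    [0, 0, 0.03],
    [0, 0, 0.045],
    [0, 0, 0.059],
  ],
  claw=[1, 1, 1, 1, 1],
)

```text
t: 17.85
eef_pos: [573.4, 61.4, 172.7]
tcp_rot: [-3.141, -0.0, 1.648]
ft_force: [0.0, 0.5, -1.6]
opening: 0.101
grip_force: 30.0
```

arm_command(
  delta_pos=[
    [0.012, 0.1, 0],
    [0.024, 0.2, 0],
    [0.036, 0.3, 0],
    [0.048, 0.4, 0],
    [0.058, 0.49, 0],
  ],
  delta_rot=[
    [0, 0, 0],
    [0, 0, 0],
    [0, 0, 0],
    [0, 0, 0],
    [0, 0, 0],
  ],
  claw=[1, 1, 1, 1, 1],
)

```text
t: 18.27
eef_pos: [587.9, 184.6, 172.4]
tcp_rot: [-3.14, 0.0, 1.648]
ft_force: [-0.5, -0.5, -1.7]
opening: 0.104
grip_force: 30.0
```

arm_command(
  delta_pos=[
    [0.01, 0.08, 0],
    [0.02, 0.16, 0],
    [0.03, 0.23, 0],
    [0.036, 0.29, 0],
    [0.039, 0.324, 0],
  ],
  delta_rot=[
    [0, 0, 0],
    [0, 0, 0],
    [0, 0, 0],
    [0, 0, 0],
    [0, 0, 0],
  ],
  claw=[1, 1, 1, 1, 1],
)

```text
t: 18.68
eef_pos: [597.9, 265.6, 172.2]
tcp_rot: [-3.141, 0.0, 1.649]
ft_force: [-0.1, 0.0, -2.1]
opening: 0.1
grip_force: 30.0
```

arm_command(
  delta_pos=[
    [0, 0, 0],
    [0, 0, 0],
    [0, 0, 0],
    [0, 0, 0],
    [0, 0, 0],
  ],
  delta_rot=[
    [0, 0, 0],
    [0, 0, 0],
    [0, 0, 0],
    [0, 0, 0],
    [0, 0, 0],
  ],
  claw=[1, 1, 1, 1, 1],
)

```text
t: 19.1
eef_pos: [598.4, 263.3, 172.5]
tcp_rot: [3.142, 0.0, 1.647]
ft_force: [0.2, -0.2, -2.5]
opening: 0.101
grip_force: 30.0
```

```bash
python3 - <<'E'
from h import *
c=calibration("wrist");w=snap("wrist","w4.png");s=state();p=s['eef_pos'];print(p,s['tcp_rot'],s['t'],s['joints'])
t=s['tcp_rot'][2]-np.pi/2;R=np.array([[np.cos(t),-np.sin(t)],[np.sin(t),np.cos(t)]])
for q in [(-61,80,18),(-61,-80,18),(61,80,18),(61,-80,18)]:
    x=R@(np.array(q[:2])-[8,-1.])+p[:2]; print(q,w2px("wrist",[[*x,q[2]+p[2]-27.5]],c).round(1))
t=np.radians(4.45);R=np.array([[np.cos(t),-np.sin(t)],[np.sin(t),np.cos(t)]])
for q in [(-73,92),(-73,-92),(73,92),(73,-92)]:
    print('box',q,w2px("wrist",[[*(R@q+[590.4,264.6]),104]],c).round(1))
E
```

```text
[598.3576301  263.45464232 172.46492835] [3.14151556e+00 4.88960719e-05 1.64686273e+00] 19.15 [ 3.13814029e-01  5.72777675e-01  1.52968392e+00 -7.61966962e-05
  1.03906765e+00  2.37786255e-01]
(-61, 80, 18) [[116.6  92. ]]
(-61, -80, 18) [[145.3 352.9]]
(61, 80, 18) [[357.4  91.9]]
(61, -80, 18) [[335.9 352.8]]
box (-73, 92) [[130.8  72.5]]
box (-73, -92) [[154.5 311.2]]
box (73, 92) [[351.  72.]]
box (73, -92) [[333.  310.9]]
```

View pics/w4.png

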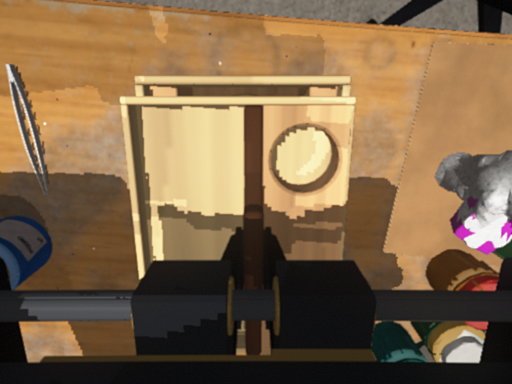

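The tray's far corners are at (121,98) and (355,98), and the box's at (136,77) and (350,77). Their relative offset matches the prediction to about 1 px, so I'm lowering the tray with a 1.5 mm y correction.

arm_command(
  delta_pos=[
    [0.002, 0.006, -0.02],
    [0.002, 0.006, -0.06],
    [0.002, 0.006, -0.1],
    [0.002, 0.006, -0.14],
    [0.002, 0.006, -0.16],
  ],
  delta_rot=[
    [0, 0, 0],
    [0, 0, 0],
    [0, 0, 0],
    [0, 0, 0],
    [0, 0, 0],
  ],
  claw=[1, 1, 1, 1, 1],
)

```text
t: 19.57
eef_pos: [598.0, 265.4, 130.0]
tcp_rot: [-3.139, 0.001, 1.648]
ft_force: [-0.2, 0.7, -2.4]
opening: 0.102
grip_force: 30.0
```

arm_command(
  delta_pos=[
    [0, 0, -0.01],
    [0, 0, -0.02],
    [0, 0, -0.03],
    [0, 0, -0.04],
    [0, 0, -0.048],
  ],
  delta_rot=[
    [0, 0, 0],
    [0, 0, 0],
    [0, 0, 0],
    [0, 0, 0],
    [0, 0, 0],
  ],
  claw=[1, 1, 1, 1, 1],
)

```text
t: 19.98
eef_pos: [598.9, 265.7, 120.4]
tcp_rot: [3.141, -0.0, 1.648]
ft_force: [-0.6, 0.2, -2.5]
opening: 0.104
grip_force: 30.0
```

arm_command(
  delta_pos=[
    [0, 0, -0.002],
    [0, 0, -0.004],
    [0, 0, -0.005],
    [0, 0, -0.005],
    [0, 0, -0.005],
  ],
  delta_rot=[
    [0, 0, 0],
    [0, 0, 0],
    [0, 0, 0],
    [0, 0, 0],
    [0, 0, 0],
  ],
  claw=[1, 1, 1, 1, 1],
)

```text
t: 20.4
eef_pos: [598.8, 265.7, 119.6]
tcp_rot: [3.141, -0.0, 1.648]
ft_force: [-2.6, -0.8, 3.4]
opening: 0.104
grip_force: 30.0
```

arm_command(
  delta_pos=[
    [0, 0, 0],
    [0, 0, 0],
    [0, 0, 0],
    [0, 0, 0],
    [0, 0, 0],
  ],
  delta_rot=[
    [0, 0, 0],
    [0, 0, 0],
    [0, 0, 0],
    [0, 0, 0],
    [0, 0, 0],
  ],
  claw=[0.8, 0.6, 0.6, 0.6, 0.6],
)

```text
t: 20.82
eef_pos: [598.8, 265.6, 119.0]
tcp_rot: [3.141, -0.0, 1.648]
ft_force: [0.3, -0.5, -0.3]
opening: 0.38
grip_force: 0.0
```

arm_command(
  delta_pos=[
    [0, 0, 0.02],
    [0, 0, 0.08],
    [0, 0, 0.16],
    [0, 0, 0.24],
    [0, 0, 0.3],
  ],
  delta_rot=[
    [0, 0, 0],
    [0, 0, 0],
    [0, 0, 0],
    [0, 0, 0],
    [0, 0, 0],
  ],
  claw=[0.6, 0.6, 0.6, 0.6, 0.6],
)

```text
t: 21.23
eef_pos: [599.1, 265.7, 196.1]
tcp_rot: [3.14, -0.0, 1.648]
ft_force: [0.0, 0.5, -0.2]
opening: 0.399
grip_force: 0.0
```

arm_command(
  delta_pos=[
    [-0.07, 0.008, 0],
    [-0.16, 0.018, 0],
    [-0.26, 0.03, 0],
    [-0.36, 0.04, 0],
    [-0.45, 0.05, 0],
  ],
  delta_rot=[
    [0, 0, 0.01],
    [0, 0, 0.02],
    [0, 0, 0.03],
    [0, 0, 0.04],
    [0, 0, 0.049],
  ],
  claw=[0.6, 0.6, 0.6, 0.6, 0.6],
)

```text
t: 21.65
eef_pos: [484.9, 278.1, 194.5]
tcp_rot: [3.141, -0.0, 1.725]
ft_force: [0.1, -0.5, -0.1]
opening: 0.399
grip_force: 0.0
```

arm_command(
  delta_pos=[
    [-0.1, 0.01, 0],
    [-0.2, 0.022, -0.08],
    [-0.3, 0.034, -0.16],
    [-0.39, 0.045, -0.2],
    [-0.45, 0.05, -0.24],
  ],
  delta_rot=[
    [0, 0, 0],
    [0, 0, 0],
    [0, 0, 0],
    [0, 0, 0],
    [0, 0, 0],
  ],
  claw=[0.6, 0.6, 0.6, 0.6, 0.6],
)

```text
t: 22.07
eef_pos: [371.7, 290.6, 133.8]
tcp_rot: [-3.141, 0.0, 1.725]
ft_force: [0.4, 0.3, -0.2]
opening: 0.398
grip_force: 0.0
```

arm_command(
  delta_pos=[
    [0, 0, 0],
    [0, 0, 0],
    [0, 0, 0],
    [0, 0, 0],
    [0, 0, 0],
  ],
  delta_rot=[
    [0, 0, 0],
    [0, 0, 0],
    [0, 0, 0],
    [0, 0, 0],
    [0, 0, 0],
  ],
  claw=[0.6, 0.6, 0.6, 0.6, 0.6],
)

```text
t: 22.48
eef_pos: [374.7, 290.7, 134.5]
tcp_rot: [3.14, -0.0, 1.724]
ft_force: [0.3, -0.8, 1.1]
opening: 0.401
grip_force: 0.0
```

```bash
python3 - <<'E'
from h import *
c=calibration("wrist");w=snap("wrist","w5.png")[:,:,::-1];s=state();p=s['eef_pos'];print(p,s['tcp_rot'],s['t'],s['joints'])
np.save('cw5.npy',c,allow_pickle=True)
print(w2px("wrist",[[364.2,352.2,4],[383.2,229.7,4]],c))
a=cv2.imread('pics/top2.png')
im=snap("top","top3.png")[:,:,::-1]
cv2.imwrite('pics/m3.png',np.hstack([cv2.resize(im[105:190,120:220],(340,289)),w[:289,:460]]))
E
```

```text
[374.53687913 290.62503548 134.42066483] [ 3.14067254e+00 -2.78456720e-04  1.72403805e+00] 22.5333 [ 5.20488235e-01  3.91882681e-01  2.01034918e+00 -1.04698491e-04
  7.38402058e-01  3.67324034e-01]
[[251.70914065 115.53128372]
 [252.04090746 246.21519379]]
```

View pics/m3.png

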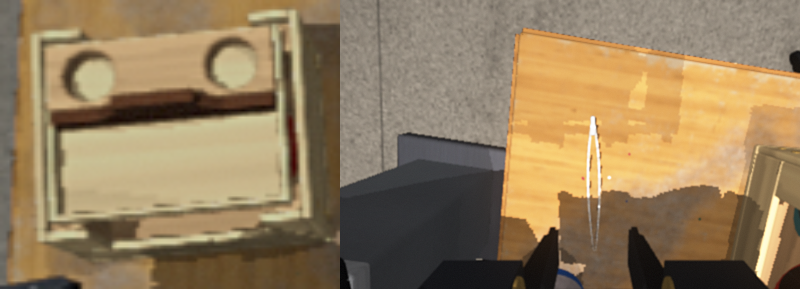

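Tweezers seen from about (252,117) to (256,248) in the wrist view, predicted (252,115) and (252,246), so they are aligned. I'll check the tray's seating before going on.

```bash
python3 - <<'E'
from h import *
c=calibration("top")
a=cv2.imread('pics/top3.png');b=cv2.resize(a[105:185,130:220],None,fx=7,fy=7,interpolation=cv2.INTER_CUBIC)
t=np.radians(4.45);R=np.array([[np.cos(t),-np.sin(t)],[np.sin(t),np.cos(t)]])
def poly(X,Y,z,cc,col):
    P=[[*(R@[x,y]+cc),z] for x,y in [(-X,-Y),(-X,Y),(X,Y),(X,-Y)]]
    q=(w2px("top",P,c)-[130,105]+.5)*7
    cv2.polylines(b,[q.astype(int)],True,col,1)
poly(73,92,104,[590.4,264.6],(0,255,0)); poly(61,80,110,[590.9,265.8],(255,0,0))
cv2.imwrite('pics/c4.png',b)
E
```

```text
(no output)
```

View pics/c4.png

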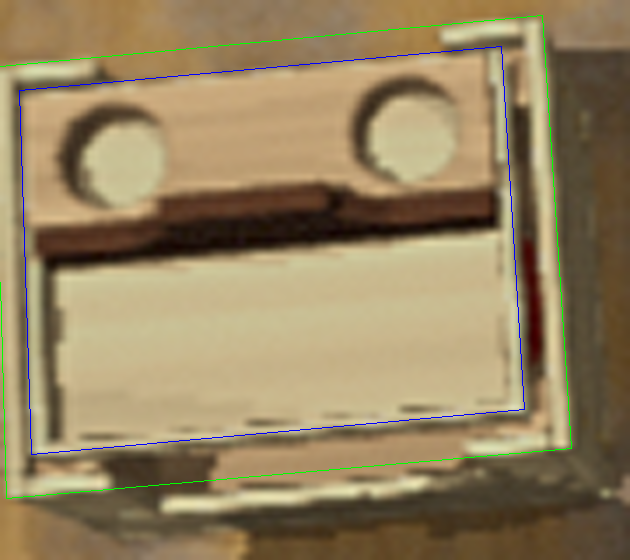

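The tray matches the model outlines, down and level. Now the tweezers.

arm_command(
  delta_pos=[
    [0.002, -0.004, -0.05],
    [0.002, -0.004, -0.15],
    [0.002, -0.004, -0.27],
    [0.002, -0.004, -0.38],
    [0.002, -0.004, -0.46],
  ],
  delta_rot=[
    [0, 0, 0],
    [0, 0, 0],
    [0, 0, 0],
    [0, 0, 0],
    [0, 0, 0],
  ],
  claw=[0.6, 0.6, 0.6, 0.6, 0.6],
)

```text
t: 23.0
eef_pos: [374.2, 289.3, 17.4]
tcp_rot: [-3.141, 0.0, 1.724]
ft_force: [0.7, -0.2, 0.4]
opening: 0.401
grip_force: 0.0
```

arm_command(
  delta_pos=[
    [0, 0, -0.01],
    [0, 0, -0.03],
    [0, 0, -0.05],
    [0, 0, -0.06],
    [0, 0, -0.066],
  ],
  delta_rot=[
    [0, 0, 0],
    [0, 0, 0],
    [0, 0, 0],
    [0, 0, 0],
    [0, 0, 0],
  ],
  claw=[0.6, 0.6, 0.6, 0.6, 0.6],
)

```text
t: 23.42
eef_pos: [374.6, 289.8, 3.1]
tcp_rot: [3.14, -0.0, 1.725]
ft_force: [0.0, -0.4, -0.1]
opening: 0.401
grip_force: 0.0
```

arm_command(
  delta_pos=[
    [0, 0, 0],
    [0, 0, 0],
    [0, 0, 0],
    [0, 0, 0],
    [0, 0, 0],
  ],
  delta_rot=[
    [0, 0, 0],
    [0, 0, 0],
    [0, 0, 0],
    [0, 0, 0],
    [0, 0, 0],
  ],
  claw=[0.7, 0.8, 0.9, 1, 1],
)

```text
t: 23.83
eef_pos: [374.4, 289.7, 2.8]
tcp_rot: [3.141, -0.0, 1.725]
ft_force: [1.6, 0.2, 2.5]
opening: 0.117
grip_force: 30.1
```

arm_command(
  delta_pos=[
    [0, 0, 0],
    [0, 0, 0],
    [0, 0, 0],
    [0, 0, 0],
    [0, 0, 0],
  ],
  delta_rot=[
    [0, 0, 0],
    [0, 0, 0],
    [0, 0, 0],
    [0, 0, 0],
    [0, 0, 0],
  ],
  claw=[1, 1, 1, 1, 1],
)

```text
t: 24.25
eef_pos: [374.4, 289.7, 2.8]
tcp_rot: [3.141, -0.0, 1.725]
ft_force: [-0.3, 0.1, 5.4]
opening: 0.11
grip_force: 30.0
```

arm_command(
  delta_pos=[
    [0, 0, 0.05],
    [0, 0, 0.15],
    [0, 0, 0.27],
    [0, 0, 0.4],
    [0, 0, 0.53],
  ],
  delta_rot=[
    [0, 0, 0],
    [0, 0, 0],
    [0, 0, 0],
    [0, 0, 0],
    [0, 0, 0],
  ],
  claw=[1, 1, 1, 1, 1],
)

```text
t: 24.67
eef_pos: [373.8, 289.4, 136.3]
tcp_rot: [-3.141, 0.0, 1.725]
ft_force: [0.9, -0.7, -0.9]
opening: 0.111
grip_force: 30.0
```

arm_command(
  delta_pos=[
    [0.05, -0.007, 0.1],
    [0.12, -0.016, 0.15],
    [0.2, -0.027, 0.178],
    [0.29, -0.04, 0.178],
    [0.378, -0.052, 0.178],
  ],
  delta_rot=[
    [0, 0, -0.01],
    [0, 0, -0.02],
    [0, 0, -0.03],
    [0, 0, -0.04],
    [0, 0, -0.049],
  ],
  claw=[1, 1, 1, 1, 1],
)

```text
t: 25.08
eef_pos: [469.7, 276.5, 180.3]
tcp_rot: [3.14, -0.0, 1.647]
ft_force: [-0.5, 1.0, 0.1]
opening: 0.11
grip_force: 30.0
```

arm_command(
  delta_pos=[
    [0.09, -0.012, 0],
    [0.18, -0.025, 0],
    [0.27, -0.037, 0],
    [0.34, -0.047, 0],
    [0.38, -0.052, 0],
  ],
  delta_rot=[
    [0, 0, 0],
    [0, 0, 0],
    [0, 0, 0],
    [0, 0, 0],
    [0, 0, 0],
  ],
  claw=[1, 1, 1, 1, 1],
)

```text
t: 25.5
eef_pos: [565.3, 263.1, 179.1]
tcp_rot: [-3.141, 0.0, 1.647]
ft_force: [-0.6, 0.2, -0.4]
opening: 0.111
grip_force: 30.0
```

arm_command(
  delta_pos=[
    [0, 0, 0],
    [0, 0, 0],
    [0, 0, 0],
    [0, 0, 0],
    [0, 0, 0],
  ],
  delta_rot=[
    [0, 0, 0],
    [0, 0, 0],
    [0, 0, 0],
    [0, 0, 0],
    [0, 0, 0],
  ],
  claw=[1, 1, 1, 1, 1],
)

```text
t: 25.92
eef_pos: [563.1, 263.9, 179.9]
tcp_rot: [3.142, -0.0, 1.648]
ft_force: [0.1, 0.5, -0.1]
opening: 0.113
grip_force: 30.0
```

```bash
python3 - <<'E'
from h import *
c=calibration("wrist");w=snap("wrist","w6.png");s=state();p=s['eef_pos'];print(p,s['tcp_rot'],s['t'])
E
```

```text
[563.21016467 263.93289148 179.8993154 ] [ 3.14129069e+00 -9.33750513e-05  1.64822947e+00] 25.9667
```

View pics/w6.png

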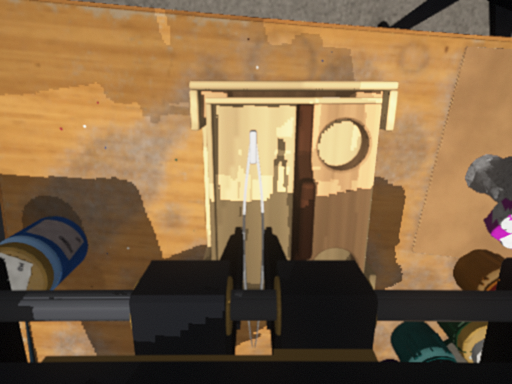

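The tweezers (tip at (252,133)) are held along the tray, centred over the compartment. Lowering.

arm_command(
  delta_pos=[
    [0.003, 0, -0.04],
    [0.003, 0, -0.11],
    [0.003, 0, -0.18],
    [0.003, 0, -0.24],
    [0.003, 0, -0.27],
  ],
  delta_rot=[
    [0, 0, 0],
    [0, 0, 0],
    [0, 0, 0],
    [0, 0, 0],
    [0, 0, 0],
  ],
  claw=[1, 1, 1, 1, 1],
)

```text
t: 26.38
eef_pos: [563.6, 263.4, 109.7]
tcp_rot: [-3.139, 0.001, 1.648]
ft_force: [-0.0, -0.4, -0.2]
opening: 0.114
grip_force: 30.0
```

arm_command(
  delta_pos=[
    [0, 0, -0.015],
    [0, 0, -0.03],
    [0, 0, -0.042],
    [0, 0, -0.05],
    [0, 0, -0.05],
  ],
  delta_rot=[
    [0, 0, 0],
    [0, 0, 0],
    [0, 0, 0],
    [0, 0, 0],
    [0, 0, 0],
  ],
  claw=[1, 1, 1, 1, 1],
)

```text
t: 26.8
eef_pos: [564.6, 263.6, 99.7]
tcp_rot: [3.141, -0.0, 1.648]
ft_force: [-0.6, 0.5, -0.1]
opening: 0.108
grip_force: 30.0
```

arm_command(
  delta_pos=[
    [0, 0, 0],
    [0, 0, 0],
    [0, 0, 0],
    [0, 0, 0],
    [0, 0, 0],
  ],
  delta_rot=[
    [0, 0, 0],
    [0, 0, 0],
    [0, 0, 0],
    [0, 0, 0],
    [0, 0, 0],
  ],
  claw=[1, 1, 0.85, 0.75, 0.75],
)

```text
t: 27.22
eef_pos: [564.6, 263.7, 99.8]
tcp_rot: [3.141, -0.0, 1.648]
ft_force: [0.1, 0.4, -0.2]
opening: 0.225
grip_force: 0.0
```

arm_command(
  delta_pos=[
    [0, 0, 0],
    [0, 0, 0],
    [0, 0, 0.01],
    [0, 0, 0.05],
    [0, 0, 0.12],
  ],
  delta_rot=[
    [0, 0, 0],
    [0, 0, 0],
    [0, 0, 0],
    [0, 0, 0],
    [0, 0, 0],
  ],
  claw=[0.75, 0.75, 0.75, 0.75, 0.75],
)

```text
t: 27.63
eef_pos: [563.9, 263.4, 129.1]
tcp_rot: [-3.139, 0.001, 1.648]
ft_force: [0.6, 0.2, 0.0]
opening: 0.249
grip_force: 0.0
```

arm_command(
  delta_pos=[
    [0, 0, 0.08],
    [-0.02, -0.05, 0.2],
    [-0.06, -0.15, 0.28],
    [-0.11, -0.28, 0.28],
    [-0.16, -0.42, 0.28],
  ],
  delta_rot=[
    [0, 0, 0],
    [0, 0, 0],
    [0, 0, 0],
    [0, 0, 0],
    [0, 0, 0],
  ],
  claw=[0.6, 0.5, 0.5, 0.5, 0.5],
)

```text
t: 28.05
eef_pos: [524.3, 158.3, 201.6]
tcp_rot: [3.138, -0.0, 1.649]
ft_force: [-0.7, -0.8, 0.4]
opening: 0.49
grip_force: 0.0
```

arm_command(
  delta_pos=[
    [-0.055, -0.14, 0],
    [-0.11, -0.28, 0],
    [-0.165, -0.42, 0],
    [-0.22, -0.56, 0],
    [-0.27, -0.7, 0],
  ],
  delta_rot=[
    [0, 0, 0],
    [0, 0, 0],
    [0, 0, 0],
    [0, 0, 0],
    [0, 0, 0],
  ],
  claw=[0.5, 0.5, 0.5, 0.5, 0.5],
)

```text
t: 28.47
eef_pos: [456.1, -17.7, 200.6]
tcp_rot: [3.14, 0.0, 1.648]
ft_force: [1.1, -0.6, -0.5]
opening: 0.5
grip_force: 0.0
```

arm_command(
  delta_pos=[
    [-0.055, -0.14, 0],
    [-0.11, -0.28, -0.06],
    [-0.165, -0.42, -0.13],
    [-0.22, -0.56, -0.22],
    [-0.255, -0.652, -0.32],
  ],
  delta_rot=[
    [0, 0, 0],
    [0, 0, 0],
    [0, 0, 0],
    [0, 0, 0],
    [0, 0, 0],
  ],
  claw=[0.5, 0.5, 0.5, 0.5, 0.5],
)

```text
t: 28.88
eef_pos: [392.9, -181.9, 120.4]
tcp_rot: [3.139, 0.002, 1.647]
ft_force: [1.8, -0.4, 0.3]
opening: 0.501
grip_force: 0.0
```

arm_command(
  delta_pos=[
    [0, 0, 0],
    [0, 0, 0],
    [0, 0, 0],
    [0, 0, 0],
    [0, 0, 0],
  ],
  delta_rot=[
    [0, 0, 0],
    [0, 0, 0],
    [0, 0, 0],
    [0, 0, 0],
    [0, 0, 0],
  ],
  claw=[0.5, 0.5, 0.5, 0.5, 0.5],
)

```text
t: 29.3
eef_pos: [394.0, -178.7, 120.5]
tcp_rot: [3.14, 0.001, 1.649]
ft_force: [-0.6, 0.3, -0.5]
opening: 0.503
grip_force: 0.0
```

```bash
python3 - <<'E'
from h import *
c=calibration("wrist");w=snap("wrist","w7.png");s=state();p=s['eef_pos'];print(p,s['tcp_rot'],s['t'],s['joints'])
print(w2px("wrist",[[392.8,-179.2,36]],c))
hsv=cv2.cvtColor(w,cv2.COLOR_RGB2HSV)
m=((hsv[:,:,1]<45)&(hsv[:,:,2]>170)).astype(np.uint8); n,l,st,ce=cv2.connectedComponentsWithStats(m)
for i in range(1,n):
    if st[i,4]>60: print(st[i],ce[i].round(1),px2w("wrist",[ce[i]],36,c).round(1))
E
```

```text
[ 393.89958282 -178.7087136   120.42372081] [3.14024894e+00 9.69450170e-04 1.64938699e+00] 29.35 [-5.78903751e-01  3.67225529e-01  2.11885621e+00  8.85250407e-05
  6.53854870e-01 -6.57565290e-01]
[[251.34210892 200.38066735]]
[ 173    0   54   42 1017] [195.6  23.6] [[345.4 -56.3  36. ]]
[154  15   7  33 180] [156.9  30.7] [[319.1 -62.8  36. ]]
[   0   93   50  197 5782] [ 20.3 198. ] [[ 212.4 -191.2   36. ]]
[   34    93   105   192 13452] [ 88.7 183.9] [[ 266.  -175.6   36. ]]
[239 191  25  24 473] [251.  202.3] [[ 392.6 -180.9   36. ]]
[441 280  37  11 243] [457.9 286. ] [[ 573.5 -241.6   36. ]]
[ 449  321   40   42 1357] [467.8 340.4] [[ 595.5 -294.9   36. ]]
[ 24 322  25  21 149] [ 34.4 329.8] [[ 210.9 -313.6   36. ]]
[ 45 323  11  26 111] [ 50.  336.8] [[ 223.9 -320.    36. ]]
[310 339  13  17 130] [316.4 349.1] [[ 462.4 -315.6   36. ]]
[ 27 348  25  13 111] [ 39.2 354.7] [[ 212.6 -340.    36. ]]
```

View pics/w7.png

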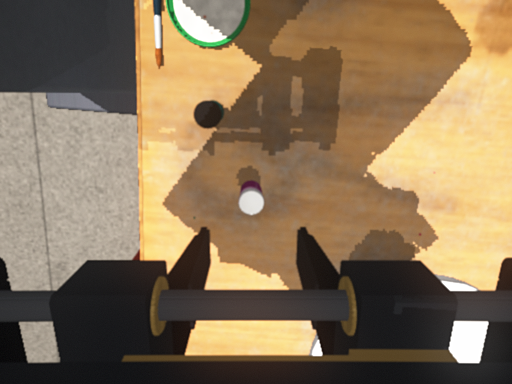

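The vial cap is at (251,202), which gives (392.6,-180.9) and agrees with the top view to within 2 mm. Gripping its upper part.

arm_command(
  delta_pos=[
    [-0.005, -0.005, -0.05],
    [-0.005, -0.005, -0.15],
    [-0.005, -0.005, -0.25],
    [-0.005, -0.005, -0.34],
    [-0.005, -0.005, -0.394],
  ],
  delta_rot=[
    [0, 0, 0],
    [0, 0, 0],
    [0, 0, 0],
    [0, 0, 0],
    [0, 0, 0],
  ],
  claw=[0.5, 0.5, 0.5, 0.5, 0.5],
)

```text
t: 29.77
eef_pos: [392.1, -179.9, 19.8]
tcp_rot: [-3.141, -0.0, 1.649]
ft_force: [-0.7, -0.1, -0.1]
opening: 0.499
grip_force: 0.0
```

arm_command(
  delta_pos=[
    [0, 0, 0],
    [0, 0, 0],
    [0, 0, 0],
    [0, 0, 0],
    [0, 0, 0],
  ],
  delta_rot=[
    [0, 0, 0],
    [0, 0, 0],
    [0, 0, 0],
    [0, 0, 0],
    [0, 0, 0],
  ],
  claw=[0.55, 0.6, 0.7, 0.8, 1],
)

```text
t: 30.18
eef_pos: [392.5, -180.8, 22.1]
tcp_rot: [3.14, 0.001, 1.648]
ft_force: [0.1, 0.2, -0.4]
opening: 0.244
grip_force: 0.0
```

arm_command(
  delta_pos=[
    [0, 0, 0],
    [0, 0, 0],
    [0, 0, 0],
    [0, 0, 0],
    [0, 0, 0],
  ],
  delta_rot=[
    [0, 0, 0],
    [0, 0, 0],
    [0, 0, 0],
    [0, 0, 0],
    [0, 0, 0],
  ],
  claw=[1, 1, 1, 1, 1],
)

```text
t: 30.6
eef_pos: [392.4, -180.9, 21.8]
tcp_rot: [3.14, 0.001, 1.648]
ft_force: [-0.3, 0.3, 9.0]
opening: 0.195
grip_force: 30.0
```

arm_command(
  delta_pos=[
    [0, 0, 0.05],
    [0, 0, 0.15],
    [0, 0, 0.28],
    [0, 0, 0.42],
    [0, 0, 0.56],
  ],
  delta_rot=[
    [0, 0, 0],
    [0, 0, 0],
    [0, 0, 0],
    [0, 0, 0],
    [0, 0, 0],
  ],
  claw=[1, 1, 1, 1, 1],
)

```text
t: 31.02
eef_pos: [391.5, -180.3, 162.9]
tcp_rot: [-3.141, -0.0, 1.648]
ft_force: [0.4, 0.0, -0.5]
opening: 0.199
grip_force: 30.0
```

arm_command(
  delta_pos=[
    [0.04, 0.07, 0.08],
    [0.1, 0.17, 0.1],
    [0.17, 0.285, 0.1],
    [0.24, 0.41, 0.1],
    [0.316, 0.535, 0.1],
  ],
  delta_rot=[
    [0, 0, 0],
    [0, 0, 0],
    [0, 0, 0],
    [0, 0, 0],
    [0, 0, 0],
  ],
  claw=[1, 1, 1, 1, 1],
)

```text
t: 31.43
eef_pos: [471.3, -45.5, 186.8]
tcp_rot: [3.141, 0.0, 1.647]
ft_force: [0.7, -0.3, 0.1]
opening: 0.196
grip_force: 30.0
```

arm_command(
  delta_pos=[
    [0.065, 0.11, 0],
    [0.13, 0.22, 0],
    [0.195, 0.33, 0],
    [0.255, 0.43, 0],
    [0.316, 0.535, 0],
  ],
  delta_rot=[
    [0, 0, 0],
    [0, 0, 0],
    [0, 0, 0],
    [0, 0, 0],
    [0, 0, 0],
  ],
  claw=[1, 1, 1, 1, 1],
)

```text
t: 31.85
eef_pos: [550.3, 88.4, 186.3]
tcp_rot: [3.141, 0.0, 1.648]
ft_force: [0.9, 0.6, -0.1]
opening: 0.198
grip_force: 30.0
```

arm_command(
  delta_pos=[
    [0.07, 0.12, 0],
    [0.14, 0.24, 0],
    [0.21, 0.36, 0],
    [0.27, 0.46, 0],
    [0.316, 0.535, 0],
  ],
  delta_rot=[
    [0, 0, 0],
    [0, 0, 0],
    [0, 0, 0],
    [0, 0, 0],
    [0, 0, 0],
  ],
  claw=[1, 1, 1, 1, 1],
)

```text
t: 32.27
eef_pos: [629.6, 222.9, 186.1]
tcp_rot: [3.141, -0.0, 1.649]
ft_force: [-0.8, 0.1, -0.8]
opening: 0.196
grip_force: 30.0
```

arm_command(
  delta_pos=[
    [0, 0, 0],
    [0, 0, 0],
    [0, 0, 0],
    [0, 0, 0],
    [0, 0, 0],
  ],
  delta_rot=[
    [0, 0, 0],
    [0, 0, 0],
    [0, 0, 0],
    [0, 0, 0],
    [0, 0, 0],
  ],
  claw=[1, 1, 1, 1, 1],
)

```text
t: 32.68
eef_pos: [628.8, 219.7, 186.4]
tcp_rot: [3.141, 0.0, 1.647]
ft_force: [-0.3, -0.2, 0.7]
opening: 0.199
grip_force: 30.0
```

arm_command(
  delta_pos=[
    [0.003, 0.004, -0.03],
    [0.003, 0.004, -0.08],
    [0.003, 0.004, -0.13],
    [0.003, 0.004, -0.17],
    [0.003, 0.004, -0.19],
  ],
  delta_rot=[
    [0, 0, 0],
    [0, 0, 0],
    [0, 0, 0],
    [0, 0, 0],
    [0, 0, 0],
  ],
  claw=[1, 1, 1, 1, 1],
)

```text
t: 33.1
eef_pos: [629.1, 221.2, 136.5]
tcp_rot: [-3.139, 0.0, 1.647]
ft_force: [0.1, 0.6, -0.3]
opening: 0.195
grip_force: 30.0
```

arm_command(
  delta_pos=[
    [0, 0, -0.02],
    [0, 0, -0.045],
    [0, 0, -0.065],
    [0, 0, -0.08],
    [0, 0, -0.08],
  ],
  delta_rot=[
    [0, 0, 0],
    [0, 0, 0],
    [0, 0, 0],
    [0, 0, 0],
    [0, 0, 0],
  ],
  claw=[1, 1, 1, 1, 1],
)

```text
t: 33.52
eef_pos: [629.8, 221.7, 118.3]
tcp_rot: [3.141, -0.0, 1.648]
ft_force: [0.1, -0.6, -0.8]
opening: 0.196
grip_force: 30.0
```

arm_command(
  delta_pos=[
    [0, 0, 0],
    [0, 0, 0],
    [0, 0, -0.002],
    [0, 0, -0.002],
    [0, 0, -0.002],
  ],
  delta_rot=[
    [0, 0, 0],
    [0, 0, 0],
    [0, 0, 0],
    [0, 0, 0],
    [0, 0, 0],
  ],
  claw=[1, 1, 1, 1, 1],
)

```text
t: 33.93
eef_pos: [629.7, 221.7, 118.1]
tcp_rot: [3.141, -0.0, 1.648]
ft_force: [-0.4, -0.3, -1.2]
opening: 0.196
grip_force: 30.0
```

Release, lift and back away, then inspect.

arm_command(
  delta_pos=[
    [0, 0, 0],
    [0, 0, 0],
    [0, 0, 0],
    [0, 0, 0],
    [0, 0, 0],
  ],
  delta_rot=[
    [0, 0, 0],
    [0, 0, 0],
    [0, 0, 0],
    [0, 0, 0],
    [0, 0, 0],
  ],
  claw=[0.78, 0.66, 0.66, 0.66, 0.66],
)

```text
t: 34.35
eef_pos: [629.8, 221.6, 118.1]
tcp_rot: [3.141, -0.0, 1.648]
ft_force: [-0.1, 0.1, 0.3]
opening: 0.335
grip_force: 0.0
```

arm_command(
  delta_pos=[
    [0, 0, 0.03],
    [0, 0, 0.1],
    [0, 0, 0.2],
    [0, 0, 0.3],
    [0, 0, 0.4],
  ],
  delta_rot=[
    [0, 0, 0],
    [0, 0, 0],
    [0, 0, 0],
    [0, 0, 0],
    [0, 0, 0],
  ],
  claw=[0.66, 0.66, 0.66, 0.66, 0.66],
)

```text
t: 34.77
eef_pos: [629.6, 221.6, 219.8]
tcp_rot: [3.141, 0.0, 1.648]
ft_force: [0.6, 0.8, -0.5]
opening: 0.34
grip_force: 0.0
```

arm_command(
  delta_pos=[
    [-0.05, -0.1, 0],
    [-0.1, -0.22, 0],
    [-0.15, -0.35, 0],
    [-0.2, -0.5, 0],
    [-0.25, -0.62, 0],
  ],
  delta_rot=[
    [0, 0, 0],
    [0, 0, 0],
    [0, 0, 0],
    [0, 0, 0],
    [0, 0, 0],
  ],
  claw=[0.66, 0.66, 0.66, 0.66, 0.66],
)

```text
t: 35.18
eef_pos: [566.4, 64.9, 218.8]
tcp_rot: [3.141, 0.0, 1.648]
ft_force: [0.8, -0.9, 0.3]
opening: 0.339
grip_force: 0.0
```

arm_command(
  delta_pos=[
    [-0.05, -0.14, 0],
    [-0.1, -0.28, 0],
    [-0.1, -0.4, 0],
    [-0.1, -0.5, 0],
    [-0.1, -0.55, 0],
  ],
  delta_rot=[
    [0, 0, 0],
    [0, 0, 0],
    [0, 0, 0],
    [0, 0, 0],
    [0, 0, 0],
  ],
  claw=[0.66, 0.66, 0.66, 0.66, 0.66],
)

```text
t: 35.6
eef_pos: [542.2, -73.4, 218.9]
tcp_rot: [3.14, 0.001, 1.646]
ft_force: [-0.3, -0.1, -0.7]
opening: 0.34
grip_force: 0.0
```

```bash
python3 - <<'E'
from h import *
a=snap("top","top9.png")[:,:,::-1];b=snap("side","side9.png")[:,:,::-1]
cv2.imwrite('pics/m9.png',np.hstack([cv2.resize(a[100:190,120:220],(400,360),interpolation=cv2.INTER_CUBIC),cv2.resize(b[180:315,135:285],(400,360),interpolation=cv2.INTER_CUBIC)]))
E
```

```text
(no output)
```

View pics/m9.png

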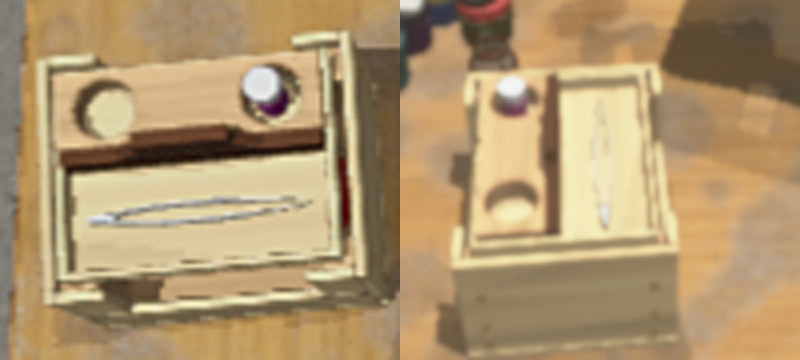

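The vial stands upright in its hole at (265,88) in this crop, the tweezers lie lengthwise at (200,212), and the tray sits level in the box. Handing in.

```bash
python3 -c "
from cell import *
print(job_done())"
```

```text
the job is handed in; nothing more can be done
None
```

The kit box is packed and handed in, about 36 s into the 120 s limit: both jars stand on their own felt under the seated tray, the magenta vial is upright in a tray hole, the tweezers lie lengthwise in the long compartment, and I left the blue jar and teal vial untouched.

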